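# Set the sliding leg of the recipe-tablet stand to its mark and shut the cam lever

## Task

Set up the recipe-tablet stand: swing its bar round until the swivel clicks into the stop that faces the front edge of the worktop, then draw the sprung sliding leg out along the bar until its front face meets the black band, with the cam lever still open. Hold the leg there, press the cam lever fully shut against it with the same hand, and finish still gripping leg and lever together (I have yet to tighten the clamp's nut); leave the other things on the worktop alone.

Things in the scene. Friction and masses are not known exactly. Their poses are not given: they have to be found in the camera images.
- stand: Recipe-tablet stand: fixed round steel foot, 160 mm across, 15 mm high, origin under its centre, a light tick on its rim at the front stop (its -x side). On it turns a round aluminium plate (148 mm, top at 29 mm) with a slatted wooden backrest (150 mm wide, 175 mm high) on one side and a level aluminium bar sticking out on the other
- stand_axis (a point): Point on the stand's vertical swivel axis, 58 mm above the worktop, level with the bar's centre line. Axes: the foot's own; -x is the way the bar points at the front stop
- swivel (a joint): Turn of plate, backrest and bar (rad, + = anticlockwise from above). 0 = the click stop that faces the front edge; others at +-1.57. Starts at -1.15 to -0.70 (bar pointing to the robot's left) and stays where left (0.1 Nm friction). A sprung ball resists with up to 0.7 Nm from 0.3 to 0.15 rad before a stop, then draws it in
- bar_end (a point): Centre of the bar's free end, 198 mm from the swivel axis. Bar: 16 mm wide, 14 mm high, centre line 58 mm above the worktop, end cap 20 x 18 mm from 0 to 6 mm beyond this point; bare from leg_front to here, so it can be pinched there to turn the stand. Axes: x points back along the bar to the swivel axis, z up, y to the lever's side
- leg (a joint): How far the sliding leg is drawn out along the bar from its inner stop (m, 0 to 0.070). A spring pulls it back in with 4 N (in) to 6 N (out), so it runs back when let go with the lever open. Starts at 0
- leg_front (a point): Centre of the leg's front face (the light metal end plate of its sleeve), on the bar's centre line, 26 mm ahead of leg_grip; 122 mm from the swivel axis when the leg is in. Axes as bar_end
- leg_grip (a point): Centre of the leg's black sleeve, 58 mm high, 96 mm from the swivel axis when in. Sleeve (leg_c0): 24 wide, 26 high, from 22 mm ahead to 50 mm behind this point. Wooden cross bar (leg_c1) over it: 110 mm wide, 12 to 24 mm ahead, 72 to 92 mm above the worktop, with a post below. Open fingers astride sleeve and lever, just behind the cross bar, draw the leg by it. Axes as bar_end
- lever (a joint): Cam lever (rad): 0 = fully shut, flat along the sleeve's side, 0.52 = fully open. Starts at 0.42 to 0.50, stays where left, needs about 5 to 8 N at mid blade to shut. Its cam bites on the bar from about 0.4 down, pushing the leg a little back towards the stand, and clamps the leg when shut
- lever_tip (a point): Free end of the steel blade (18 mm high, 5.5 thick, level with the bar). Upright pivot 17 mm ahead of leg_grip and 16 mm to +y; the blade runs back 46 mm from it. Shut, its outer face is 19 mm to +y of the bar's centre line: sleeve and lever are 31 mm across together. Open, its outer face is about 34 mm to +y at 10 mm behind leg_grip, 42 mm at the tip
- mark_band (a point): Length mark: a flush black rubber band 3 mm wide round the bar, this point at its middle on the bar's centre line; 28 to 56 mm ahead of leg_front at the start. Fixed in use, nothing stops the leg there. Axes as bar_end
- tablet: Black tablet computer lying flat, 200 x 130 x 7 mm, origin under its centre; left alone
- lemon_1: Lemon, 71 x 53 x 51 mm, origin at the middle of its underside; left alone
- pegs_1: Clothes peg, 15 x 72 x 12 mm, origin at the middle of its underside; left alone
- onion_1: Onion, 82 x 83 x 94 mm, origin at the middle of its underside; left alone
- spice_jar_1: Spice jar with a black cap, 40 mm across, 105 mm high, origin at the middle of its underside; left alone
- wood: Wooden pepper mill, 58 mm across, 170 mm high, origin at the middle of its underside; left alone

How it is judged:
On the way, in this order (a step that is already met when the one before it is completed fails the run):
1. the swivel sits in the stop that faces the front, the leg still in, the lever still open (value of joint swivel between -0.06 and 0.06 rad and value of joint leg below 0.012 m and value of joint lever above 0.3 rad), for 0.2 s.
2. the fingers hold the leg with its front face at the band, the lever still open (x of leg_front in the frame of mark_band between -0.004 and 0.004 m and value of joint lever above 0.2 rad and contact force between the fingers and leg above 1 N), for 0.2 s.
At the end, for the whole second after the job is handed in: Swivel in the front stop (within 0.06 rad), the leg's front face within 4 mm of the middle of the band, the cam lever shut (under 0.06 rad), and the fingers still gripping: over 2 N on the leg's sleeve or cross bar and over 2 N on the lever (value of joint swivel between -0.06 and 0.06 rad and x of leg_front in the frame of mark_band between -0.004 and 0.004 m and value of joint lever below 0.06 rad and (contact force between the fingers and leg_c0 above 2 N or contact force between the fingers and leg_c1 above 2 N) and contact force between the fingers and lever above 2 N); the arm keeps its last pose, push and grip.
It fails at once if another thing on the worktop is shifted by more than 3 cm (distance of any of tablet, lemon_1, pegs_1, onion_1, spice_jar_1, wood from where it was at the start of the episode above 0.03 m).
It also fails if it takes over 54 s, if anything falls off the work surface, if the arm or the gripper's body presses on something with over 40 N, if the wrist force passes 120 N, or if a joint passes its speed limit or range.

## Robot

A 7-joint arm with a two-finger parallel gripper is mounted at the origin on a cart in front of the work surface, level with it; the furniture and walls round the work are solid. World frame = base frame: x ahead of the robot, y to its left, z up, the work surface at z = 0. Lengths are in m, angles in rad, forces in N, time in s.
With the tool pointing down it reaches from about 0.425 to 0.875 m from the base axis. Payload 8.4 kg.
Tool frame: the origin (TCP) lies between the finger pads; the fingertips stand 8 mm ahead of it and the grasp point (between the pads) lies 11 mm behind it; z points along the fingers, y is the line along which they close (so a half turn about z gives the same grasp; the last joint's range is limited). The gripper opens to 87 mm and grips with 3 to 60 N. Pads are 19 mm wide; open, the fingers measure 117 mm over their backs; the gripper's body (75 mm by 190 mm) begins 51 mm behind the grasp point.
Start: joints at [1.152, 0.333, 0.04, 1.465, -0.013, 1.343, -0.059], TCP at [0.204, -0.617, 0.231] pointing down, gripper open.
Joint ranges: [-2.58, 2.58], [-0.38, 2.09], [-1.3, 1.39], [0.25, 2.4], [-1.5, 4.64], [0.08, 2.09], [-2.65, 2.65]. Speed limits (rad/s): [2.22, 2.22, 2.79, 2.79, 3.14, 3.14, 3.14].

## Interface

Orientations are given as a rotation vector (axis times angle).
In Python, from plant import monitor, grab_frame, get_calibration, ticket, spotter gives the robot as it stands. The module is installed in compiled form; this text tells all that it offers.
- The arm moves only by the tool play_rows, never from a script. Its argument "commands" is a list of rows, each a list of 6 numbers: the shift along the tool's x, y, z in mm, then the turn, a rotation vector about the tool's x, y, z in rad. In form: [[tx, ty, tz, rx, ry, rz], ...]. A call has 1 to 8 rows; each row shifts and turns the commanded pose from where the row before left it, along the tool's axes as they then stand; what a row does not reach is not made up. A row lasts 1/10 s, in which the tool goes at most 50 mm and 8.59 degrees, less where a joint would pass 70% of its speed; a pose out of reach is approached as far as the arm can. A call with a gripper value outside its range is refused whole. "jaw" is the closure, from 0 (fully open) to 1 (shut), set as the call begins (left out, the last holds). The fingers move at their own pace and stop on an object; the grip force is fixed at half the most. Time passes only in rows, so rows that do not move let the fingers close. It gives the time, the measured TCP pose, the force, the opening and the grip force at its end, in the units of the state.
- monitor.observe(): the state, without advancing time (a new reading comes with each control period).
- grab_frame(name): name is "side" or "top"; returns the picture (480x640x3 uint8, red, green, blue); there is no depth.
- get_calibration(name): a dict with "fov_y" (degrees; the focal length in pixels is half the picture's height over the tangent of half this angle, whatever the lens; pixels are square), "cx", "cy" (the principal point, pixels), "dist_coeffs" ([k1, k2, p1, p2, k3] as OpenCV has them; the pictures are not rectified), "R" (3x3) and "t" (3): a world point X has camera coordinates R X + t. Camera axes: x right, y down, z forward; pixel columns grow to the right and rows downward; lengths in m; the calibration is good to about 2 mm. A picture is of the moment at which its call begins. get_calibration takes no time and is no camera call.
- ticket.finish_job(): hands the job in; it is judged then, once.
Trained networks look in the newest picture that a camera, given by its name, has taken for a name from the list of things; names that differ only in an ending like _2 or _b are one class to them, and where a whole thing is asked for, a point or a joint stands for the part that bears it (a point fixed in the world has none). Each returns a list of dicts, best first, with "p" (0 to 1); they miss things now and then, are a little off and sometimes report something else, mostly with a low value. They report only what shows in the picture. A call takes as long as a camera call.
- spotter.recognise(label, camera): "location" ([row, column] in pixels, amid what is visible of it).
- spotter.silhouettes(label, camera): "region" (480x640 bool, what is visible of it) and "location" ([row, column] in pixels, amid what is visible of it).
The state is a dict: "clock": time; "qpos": joint angles; "qd": joint speeds; "joint_efforts": joint torques, N m; "tool_pos": TCP position; "tcp_rot": TCP orientation; "ft_force": force on the tool from outside, world axes, zero at the start; "torque": the same for the moment, N m; "gripper_width": finger opening in m; "grasp_force": force on a finger pad.
Only numpy, scipy, OpenCV 4.12 (cv2) and the standard library are available. Lean on these libraries where they do the work, as an engineer would, in place of code of your own. Each camera call takes 0.05 s, during which the arm holds its last target. There are 200 camera calls.

## Working session

There is one attempt and no reset: what is moved stays moved. The work goes in short steps, Python scripts to look and compute and a tool call to move; the robot and the scene stay as the last step left them, time stands still between calls to the robot, and variables do not carry over. Pictures are saved under pics/ and viewed, at most 10 in all, crops included, and the job is handed in when it is done.

Besides the shell and the picture viewer there is one more tool, called after "Emit:" by a JSON object that holds its "method" and its "body". play_rows: Moves the arm, as the interface text tells. Its arguments: {"type":"object","properties":{"commands":{"type":"array","items":{"type":"array","items":{"type":"number"}}},"jaw":{"type":"number"}},"required":["commands"]}

```bash
mkdir -p pics
cat > h.py <<'E'
import numpy as np, cv2
from plant import monitor, grab_frame, get_calibration, ticket, spotter
from scipy.spatial.transform import Rotation as Ro
def cal(n):
    c=get_calibration(n); f=240/np.tan(np.radians(c["fov_y"])/2)
    return np.array([[f,0,c["cx"]],[0,f,c["cy"]],[0,0,1]]),np.array(c["dist_coeffs"],float),np.array(c["R"]),np.array(c["t"])
def pix2z(n,uv,z):
    "pixels (col,row) to world points on height z"
    K,d,R,t=cal(n); p=cv2.undistortPoints(np.array(uv,float).reshape(-1,1,2),K,d).reshape(-1,2)
    r=np.c_[p,np.ones(len(p))]@R; o=-R.T@t
    return o+r*((z-o[2])/r[:,2])[:,None]
def proj(n,X):
    K,d,R,t=cal(n); return cv2.projectPoints(np.array(X,float).reshape(-1,1,3),cv2.Rodrigues(R)[0],t,K,d)[0].reshape(-1,2)
def save(n,name): 
    im=grab_frame(n); cv2.imwrite(f"pics/{name}.png",im[:,:,::-1]); return im
E
python3 - <<'E'
from h import *
np.set_printoptions(precision=3,suppress=True)
for n in("top","side"):
    save(n,n+"0"); K,d,R,t=cal(n); print(n,K[0,0],d,-R.T@t,R[2])
    for l in["stand","stand_axis","bar_end","leg_front","leg_grip","lever_tip","mark_band","tablet","lemon_1","pegs_1","onion_1","spice_jar_1","wood"]:
        r=spotter.recognise(l,n)[:1]
        for a in r: print(l,a["p"],a["location"],pix2z(n,[a["location"][::-1]],.058 if '_1' not in l else 0)[0])
s=monitor.observe(); print(s)
E
```

```text
top 540.8056772398455 [-0.018  0.     0.     0.     0.   ] [ 0.452 -0.131  1.161] [ 0.074 -0.027 -0.997]
stand 0.71 [214.4, 366.2] [ 0.569 -0.265  0.058]
stand_axis 0.56 [213.2, 366.9] [ 0.572 -0.266  0.058]
bar_end 0.34 [224.3, 327.8] [ 0.549 -0.186  0.058]
leg_front 0.81 [235.8, 334.3] [ 0.525 -0.199  0.058]
leg_grip 0.91 [234.3, 334.9] [ 0.529 -0.2    0.058]
lever_tip 0.49 [229.1, 327.6] [ 0.539 -0.185  0.058]
tablet 0.85 [265.9, 175.8] [0.465 0.123 0.058]
lemon_1 0.97 [277.2, 438.9] [ 0.439 -0.427  0.   ]
pegs_1 0.8 [236.3, 439.4] [ 0.528 -0.43   0.   ]
onion_1 0.96 [195.5, 166.8] [0.617 0.158 0.   ]
spice_jar_1 0.86 [178.3, 201.1] [0.655 0.085 0.   ]
wood 0.91 [180.3, 450.2] [ 0.64  -0.441  0.058]
side 583.274644054795 [0.01 0.   0.   0.   0.  ] [ 0.502 -0.928  0.766] [ 0.009  0.749 -0.662]
stand 0.94 [305.6, 341.6] [ 0.561 -0.286  0.058]
stand_axis 0.8 [304.1, 339.2] [ 0.557 -0.283  0.058]
bar_end 0.72 [300.3, 341.1] [ 0.561 -0.275  0.058]
leg_front 0.59 [259.3, 312.7] [ 0.514 -0.177  0.058]
leg_grip 0.6 [262.6, 315.3] [ 0.518 -0.186  0.058]
lever_tip 0.6 [262.1, 326.2] [ 0.538 -0.184  0.058]
tablet 0.56 [180.3, 289.5] [0.465 0.06  0.058]
lemon_1 0.78 [380.7, 262.9] [ 0.438 -0.392  0.   ]
pegs_1 0.91 [401.6, 314.7] [ 0.518 -0.429  0.   ]
onion_1 0.96 [162.0, 351.6] [0.605 0.218 0.   ]
spice_jar_1 0.78 [177.6, 375.3] [ 0.656  0.157 -0.   ]
wood 0.82 [374.5, 398.3] [ 0.639 -0.419  0.058]
{'clock': 1.4, 'qpos': array([ 1.152,  0.333,  0.04 ,  1.465, -0.013,  1.343, -0.058]), 'qd': array([-0.   , -0.   ,  0.   ,  0.001, -0.001, -0.001, -0.001]), 'joint_efforts': array([ -0.   , -65.61 ,   1.333, -40.406,  -0.06 ,   0.035,   0.   ]), 'tool_pos': array([ 0.204, -0.617,  0.231]), 'tcp_rot': array([-3.101, -0.5  , -0.   ]), 'ft_force': array([ 0.47 ,  0.113, -0.495]), 'torque': array([ 0.053,  0.003, -0.029]), 'grasp_force': 0.0, 'gripper_width': 0.0871311949671778}
```

Run:
```python
import cv2
a=cv2.imread("pics/top0.png")[130:310,260:500]; cv2.imwrite("pics/t0c.png",cv2.resize(a,None,fx=3.3,fy=3.3,interpolation=2))
a=cv2.imread("pics/side0.png")[190:430,220:460]; cv2.imwrite("pics/s0c.png",cv2.resize(a,None,fx=2.5,fy=2.5,interpolation=2))
```

```text
(no output)
```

View pics/t0c.png

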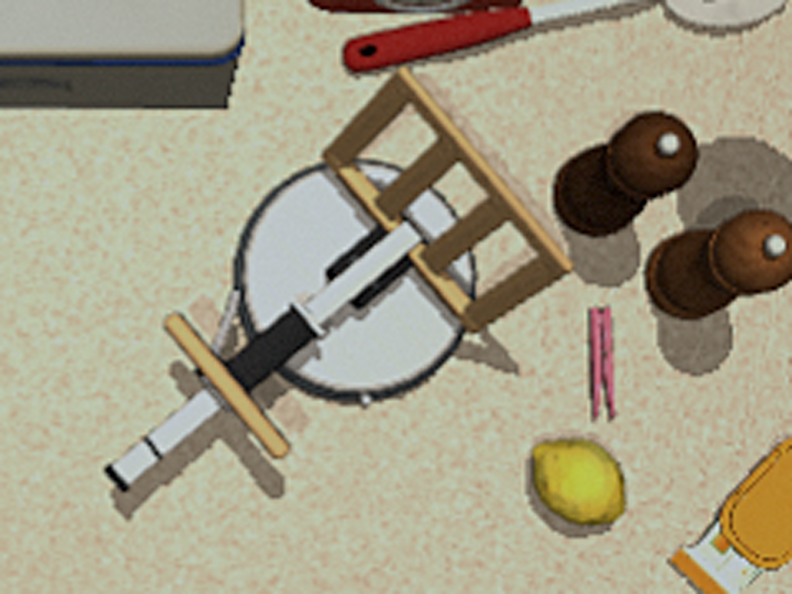

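View pics/s0c.png

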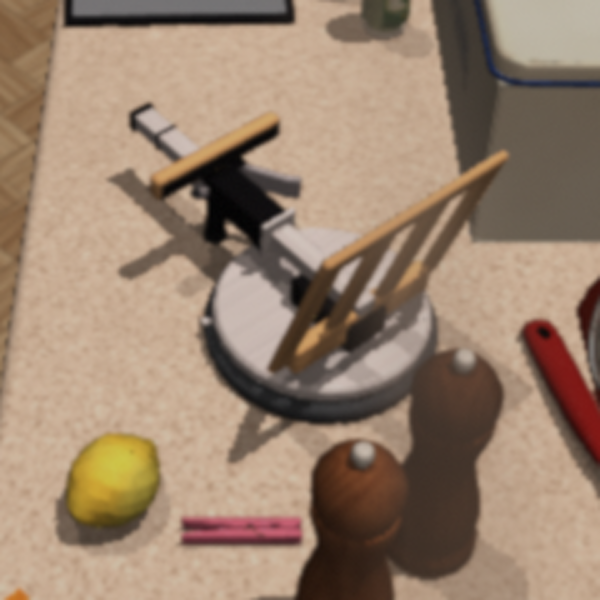

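The top crop shows the bar pointing left and front: end cap at about px (296,275), band at (306,265), tick at (371,251), and plate centre at about (368,215). The lever is open on the left side. The side view agrees, with its cap at about (276,236) and its tick at (303,318). I'll fit the stand pose from these.

Run:
```python
from h import *
from scipy.optimize import least_squares
np.set_printoptions(precision=4,suppress=True)
T=lambda u,v:(260+u/3.3,130+v/3.3); S=lambda u,v:(220+u/2.5,190+v/2.5)
def pts(p):
    cx,cy,yaw,q,b=p; c=np.array([cx,cy])
    d=lambda a:-np.array([np.cos(a),np.sin(a)]); n=lambda a:np.array([-d(a)[1],d(a)[0]])
    f=lambda r,a,z:[*(c+r*d(a)),z]; w=yaw+q
    e=lambda r,s,z:[*(c+r*d(w)+s*n(w)),z]
    return [f(0,0,.015),f(80,yaw,.012),f(201,w,.067),f(b,w,.065),e(114,.0,.092)],[f(80,yaw,.012),f(203,w,.062),f(b,w,.065)]
def scale(p): return [p[0],p[1],p[2],p[3],p[4]]
mt=np.array([T(357.5,279.5),T(366,400),T(118,479),T(151,447),T(227,386)]); ms=np.array([S(207,321),S(141,115),S(172,133)])
def pr(p):
    a,b=pts(p); m=lambda A:np.array([[x[0],x[1],x[2]] for x in A])
    return m(a),m(b)
def F(p):
    global pts
    a,b=pr(p); return np.r_[(proj("top",a)-mt).ravel(),(proj("side",b)-ms).ravel()]
import types
_p=pts
def pts(p): # mm->m
    cx,cy,yaw,q,b=p; c=np.array([cx,cy]); d=lambda a:-np.array([np.cos(a),np.sin(a)])
    f=lambda r,a,z:[*(c+r*d(a)),z]; w=yaw+q
    return [f(0,0,.015),f(.080,yaw,.012),f(.201,w,.067),f(b,w,.065),f(.114,w,.092)],[f(.080,yaw,.012),f(.203,w,.062),f(b,w,.065)]
s=least_squares(F,[.57,-.265,0,-.8,.17],x_scale=[.01,.01,.1,.1,.01]); print(s.x,s.fun.reshape(-1,2))
```

```text
[ 0.5758 -0.2738  0.0426 -0.9211  0.1705] [[-0.311  -1.1536]
 [-1.027  -0.2179]
 [-0.3633 -0.924 ]
 [ 1.2269 -0.9235]
 [ 0.2551 -0.9715]
 [-1.2694  1.0963]
 [-0.3632 -1.0728]
 [-1.9863 -0.2957]]
```

```bash
cat >> h.py <<'E'
A=np.array([.5758,-.2738]); YAW=.0426
def pose(r,w,z,s=0,flip=1,tilt=0):
    "tool down over the bar: r along it, s to its +y(lever) side, swivel world angle w; x tool = flip*bar outwards"
    d=-np.array([np.cos(w),np.sin(w),0]); X=d*flip; Z=np.array([0,0,-1.]); Y=np.cross(Z,X)
    # lever side: y of bar frame, x=-d, z up -> y = z x x
    n=np.cross([0,0,1],-d)
    return Ro.from_matrix(np.c_[X,Y,Z])*Ro.from_euler('y',tilt), np.r_[A,z]+r*d+s*n
def rows(R0,p0,R1,p1,n):
    "n equal rows, rounded, straight line with slerp"
    rv=(R0.inv()*R1).as_rotvec()/n; o=[]; R,p=R0,np.array(p0,float)
    for i in range(n):
        t=p0+(p1-p0)*(i+1)/n; v=R.inv().apply(t-p)*1000; row=[round(x,1) for x in v]+[round(x,4) for x in rv]
        o.append(row); p=p+R.apply(np.array(row[:3])/1000); R=R*Ro.from_rotvec(row[3:])
    return o,R,p
def now():
    s=monitor.observe(); return Ro.from_rotvec(s["tcp_rot"]),np.array(s["tool_pos"]),s
E
python3 - <<'E'
from h import *
R,p,s=now(); print(R.as_matrix().round(2))
for f in(1,-1):
    R1,p1=pose(.165,YAW-.9211,.15,flip=f); print(f,p1,(R.inv()*R1).as_rotvec().round(3))
    R2,p2=pose(.165,YAW,.15,flip=f); print((R.inv()*R2).as_rotvec().round(3),p2)
    if np.linalg.norm((R.inv()*R1).as_rotvec())<2:
        o,Ra,pa=rows(R,p,R1,p1,16); print(o[:8]);print(o[8:])
        R3,p3=pose(.165,YAW-.9211,.047,flip=f); print(rows(Ra,pa,R3,p3,4)[0])
E
```

```text
[[ 0.95  0.31  0.  ]
 [ 0.31 -0.95  0.  ]
 [ 0.   -0.   -1.  ]]
1 [ 0.47047942 -0.14678592  0.15      ] [-0.    -0.    -1.943]
[ 0.    -0.    -2.864] [ 0.4109497  -0.28082687  0.15      ]
[[np.float64(25.0), np.float64(-22.7), np.float64(5.0), np.float64(-0.0), np.float64(-0.0), np.float64(-0.1215)], [np.float64(27.6), np.float64(-19.4), np.float64(5.1), np.float64(-0.0), np.float64(-0.0), np.float64(-0.1215)], [np.float64(29.8), np.float64(-16.0), np.float64(5.0), np.float64(-0.0), np.float64(-0.0), np.float64(-0.1215)], [np.float64(31.4), np.float64(-12.3), np.float64(5.0), np.float64(-0.0), np.float64(-0.0), np.float64(-0.1215)], [np.float64(32.8), np.float64(-8.3), np.float64(5.1), np.float64(-0.0), np.float64(-0.0), np.float64(-0.1215)], [np.float64(33.5), np.float64(-4.4), np.float64(5.0), np.float64(-0.0), np.float64(-0.0), np.float64(-0.1215)], [np.float64(33.7), np.float64(-0.2), np.float64(5.0), np.float64(-0.0), np.float64(-0.0), np.float64(-0.1215)], [np.float64(33.6), np.float64(3.9), np.float64(5.1), np.float64(-0.0), np.float64(-0.0), np.float64(-0.1215)]]
[[np.float64
[... 2948 characters left out ...]
at64(-0.0), np.float64(0.0), np.float64(0.0749)], [np.float64(-7.2), np.float64(-33.0), np.float64(5.0), np.float64(-0.0), np.float64(0.0), np.float64(0.0749)], [np.float64(-9.6), np.float64(-32.4), np.float64(5.1), np.float64(-0.0), np.float64(0.0), np.float64(0.0749)]]
[[np.float64(0.0), np.float64(0.0), np.float64(25.7), np.float64(-0.0), np.float64(0.0), np.float64(-0.0)], [np.float64(0.0), np.float64(0.0), np.float64(25.8), np.float64(-0.0), np.float64(0.0), np.float64(-0.0)], [np.float64(0.0), np.float64(0.0), np.float64(25.7), np.float64(-0.0), np.float64(0.0), np.float64(-0.0)], [np.float64(0.0), np.float64(0.1), np.float64(25.8), np.float64(-0.0), np.float64(0.0), np.float64(-0.0)]]
```

Emit:
{"method": "play_rows", "body": {"commands": [[25,-22.7,5,0,0,0.075],[23.3,-24.5,5,0,0,0.075],[21.4,-26.1,5,0,0,0.075],[19.3,-27.7,5,0,0,0.075],[17.2,-29,5,0,0,0.075],[15,-30.3,5,0,0,0.075],[12.7,-31.3,5,0,0,0.075],[10.4,-32.1,5,0,0,0.075]], "jaw": 0}}

```text
clock: 2.2
tool_pos: [0.3381, -0.3808, 0.1906]
tcp_rot: [3.11, -0.444, 0.001]
ft_force: [0.5, -0.7, 0.4]
gripper_width: 0.0873
grasp_force: 0.0
```

Emit:
{"method": "play_rows", "body": {"commands": [[7.8,-32.9,5,0,0,0.075],[5.4,-33.3,5,0,0,0.075],[2.9,-33.7,5,0,0,0.075],[0.4,-33.7,5,0,0,0.075],[-2.1,-33.7,5,0,0,0.075],[-4.7,-33.5,5,0,0,0.075],[-7.2,-33,5,0,0,0.075],[-9.6,-32.4,5,0,0,0.073]]}}

```text
clock: 3.0
tool_pos: [0.4714, -0.1458, 0.1506]
tcp_rot: [-2.841, 1.34, -0.001]
ft_force: [0.0, 0.6, 0.4]
gripper_width: 0.0872
grasp_force: 0.0
```

Run:
```python
from h import *
R,p,s=now(); w=YAW-.9211
R1,p1=pose(.165,w,.047,flip=-1); o,a,b=rows(R,p,R1,p1,6); print(p,s["qpos"].round(2),s["clock"]); print(np.array(o).tolist())
```

```text
[ 0.47144869 -0.14576342  0.15061914] [ 0.51  0.1  -0.32  1.93  0.03  1.12 -2.27] 3.0
[[0.0, 0.2, 17.3, -0.0, -0.0001, -0.0005], [0.0, 0.3, 17.2, -0.0, -0.0001, -0.0005], [0.1, 0.2, 17.3, -0.0, -0.0001, -0.0005], [-0.0, 0.3, 17.3, -0.0, -0.0001, -0.0005], [0.0, 0.2, 17.2, -0.0, -0.0001, -0.0005], [0.0, 0.2, 17.3, -0.0, -0.0001, -0.0005]]
```

Emit:
{"method": "play_rows", "body": {"commands": [[0,0.2,17.3,0,0,0],[0,0.3,17.2,0,0,0],[0,0.2,17.3,0,0,0],[0,0.3,17.3,0,0,0],[0,0.2,17.2,0,0,0],[0,0.2,17.3,0,0,0],[0,0,0,0,0,0]]}}

```text
clock: 3.7
tool_pos: [0.4683, -0.1475, 0.0451]
tcp_rot: [2.843, -1.336, -0.006]
ft_force: [-0.0, 0.8, 1.5]
gripper_width: 0.0871
grasp_force: 0.0
```

Emit:
{"method": "play_rows", "body": {"commands": [[0,0,0,0,0,0],[0,0,0,0,0,0],[0,0,0,0,0,0],[0,0,0,0,0,0],[0,0,0,0,0,0],[0,0,0,0,0,0],[0,0,0,0,0,0],[0,0,0,0,0,0]], "jaw": 1}}

```text
clock: 4.5
tool_pos: [0.4698, -0.1478, 0.047]
tcp_rot: [-2.843, 1.336, 0.0]
ft_force: [-0.2, -0.5, -0.7]
gripper_width: 0.0306
grasp_force: 0.0
```

Run:
```python
from h import *
R,p,s=now(); print(p,s["ft_force"].round(1),s["gripper_width"],s["grasp_force"])
save("side","s1")
# arc about A: tool at radius rho; per-row rows
rel=p[:2]-A; rho=np.hypot(*rel); w=np.arctan2(-rel[1],-rel[0]); print("rho",rho,"w",w,"to go",YAW-w, "tool x angle vs bar",np.arctan2(*R.as_matrix()[[1,0],0])-w)
n=16; st=(YAW-w)/n
L=R.inv().apply(np.r_[-rel,0])  # axis in tool frame
T=Ro.from_euler('z',st).as_matrix(); Rt=R.inv()*Ro.from_euler('z',st)*R
print("row",((L-Rt.apply(L))*1000).round(2),Rt.as_rotvec().round(4))
```

```text
[ 0.46977898 -0.14784475  0.04696513] [-0.2 -0.5 -0.7] 0.03060607710293567 0.0
rho 0.16463651454236183 w -0.871119812260708 to go 0.913719812260708 tool x angle vs bar -0.007151800513476747
row [ 0.34  9.39 -0.  ] [-0.     -0.     -0.0571]
```

View pics/s1.png

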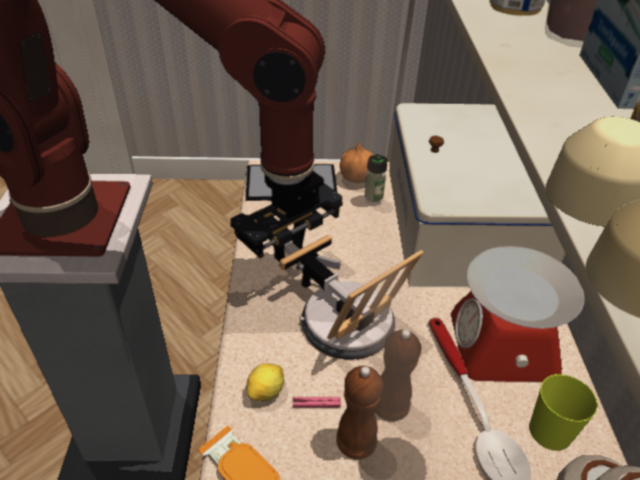

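The gripper, at about px (290,220), is astride the bar in front of the cross bar and still closing.

Emit:
{"method": "play_rows", "body": {"commands": [[0,0,0,0,0,0],[0,0,0,0,0,0],[0,0,0,0,0,0],[0,0,0,0,0,0]]}}

```text
clock: 4.95
tool_pos: [0.4698, -0.1477, 0.0469]
tcp_rot: [-2.844, 1.335, 0.0]
ft_force: [0.4, 0.7, -1.1]
gripper_width: 0.0158
grasp_force: 30.0
```

Emit:
{"method": "play_rows", "body": {"commands": [[0.3,9.4,0,0,0,-0.057],[0.3,9.4,0,0,0,-0.057],[0.3,9.4,0,0,0,-0.057],[0.3,9.4,0,0,0,-0.057]]}}

```text
clock: 5.35
tool_pos: [0.4441, -0.1752, 0.047]
tcp_rot: [-2.978, 0.999, -0.002]
ft_force: [4.0, -0.5, -4.2]
gripper_width: 0.0156
grasp_force: 30.0
```

Emit:
{"method": "play_rows", "body": {"commands": [[0.3,9.4,0,0,0,-0.057],[0.3,9.4,0,0,0,-0.057],[0.3,9.4,0,0,0,-0.057],[0.3,9.4,0,0,0,-0.057],[0.3,9.4,0,0,0,-0.057],[0.3,9.4,0,0,0,-0.057]]}}

```text
clock: 5.95
tool_pos: [0.4191, -0.2251, 0.047]
tcp_rot: [-3.105, 0.477, -0.003]
ft_force: [6.8, 0.6, -7.3]
gripper_width: 0.0157
grasp_force: 30.0
```

Emit:
{"method": "play_rows", "body": {"commands": [[0.3,9.4,0,0,0,-0.057],[0.3,9.4,0,0,0,-0.057],[0.3,9.4,0,0,0,-0.057],[0.3,9.4,0,0,0,-0.057],[0.3,9.4,0,0,0,-0.057],[0.3,9.4,0,0,0,-0.057],[0,0,0,0,0,0],[0,0,0,0,0,0]]}}

```text
clock: 6.75
tool_pos: [0.4125, -0.2803, 0.047]
tcp_rot: [3.141, 0.055, 0.005]
ft_force: [7.2, 0.7, -6.3]
gripper_width: 0.0156
grasp_force: 30.1
```

Emit:
{"method": "play_rows", "body": {"commands": [[0,0,0,0,0,0],[0,0,0,0,0,0],[0,0,0,0,0,0],[0,0,0,0,0,0],[0,0,0,0,0,0]], "jaw": 0}}

```text
clock: 7.25
tool_pos: [0.4105, -0.2807, 0.047]
tcp_rot: [3.141, 0.053, -0.0]
ft_force: [-0.4, 0.1, -0.7]
gripper_width: 0.0477
grasp_force: 0.0
```

Emit:
{"method": "play_rows", "body": {"commands": [[0,0,0,0,0,0],[0,0,0,0,0,0],[0,0,0,0,0,0],[0,0,-15,0,0,0],[0,0,-30,0,0,0],[0,0,-30,0,0,0],[0,0,-30,0,0,0]]}}

```text
clock: 7.95
tool_pos: [0.4105, -0.2805, 0.1531]
tcp_rot: [-3.141, -0.053, 0.0]
ft_force: [0.5, -0.3, 0.7]
gripper_width: 0.0865
grasp_force: 0.0
```

Emit:
{"method": "play_rows", "body": {"commands": [[0,-45,0,0,0,0],[0,-45,-5,0,0,0],[0,-45,-5,0,0,0],[0,-45,-5,0,0,0],[0,-45,0,0,0,0],[0,-20,0,0,0,0],[0,0,0,0,0,0]]}}

```text
clock: 8.65
tool_pos: [0.4024, -0.033, 0.1673]
tcp_rot: [3.141, 0.061, 0.001]
ft_force: [0.3, 0.5, 0.3]
gripper_width: 0.0868
grasp_force: 0.0
```

Run:
```python
from h import *
t=save("top","t2"); s=save("side","s2")
for n in("top","side"):
    for l in["bar_end","mark_band","leg_front","leg_grip","lever_tip"]:
        for a in spotter.recognise(l,n)[:1]: print(n,l,a["p"],a["location"])
a=t[200:350,320:420,::-1]; b=s[225:345,230:340,::-1]
a=cv2.resize(a,(400,600),interpolation=2); b=cv2.resize(b,(400,436),interpolation=2); c=np.zeros((600,800,3),np.uint8); c[:,:400]=a; c[:436,400:]=b
cv2.imwrite("pics/c2.png",c)
```

```text
top bar_end 0.7 [210.9, 370.2]
top mark_band 0.23 [194.5, 166.9]
top leg_front 0.75 [260.1, 372.4]
top leg_grip 0.95 [259.0, 372.6]
top lever_tip 0.59 [253.8, 356.1]
side bar_end 0.82 [304.7, 347.8]
side mark_band 0.38 [371.7, 396.6]
side leg_front 0.93 [296.9, 290.8]
side leg_grip 0.82 [297.9, 291.6]
side lever_tip 0.73 [284.8, 295.1]
```

View pics/c2.png

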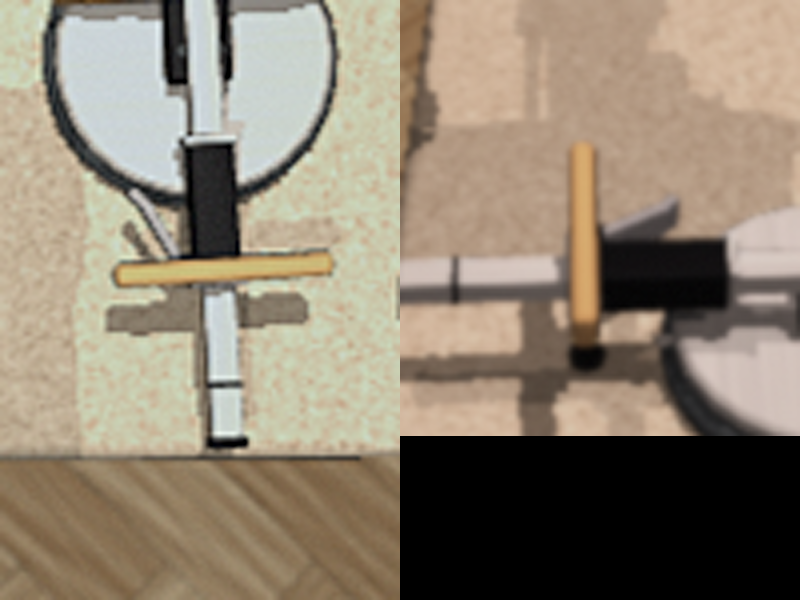

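The bar now points to the front edge. The band is at top px about (376,296) and side px about (245,302), and the leg is still in with the lever open. Next I'll get the band distance to subpixel accuracy.

Run:
```python
from h import *
np.set_printoptions(precision=1,suppress=True,linewidth=150)
t=cv2.imread("pics/t2.png",0).astype(float); s=cv2.imread("pics/s2.png",0).astype(float)
p=t[:,374:378].mean(1); print("top rows 255..315",p[255:315])
q=s[296:305].mean(0); print("side cols 230..325",q[230:325])
def edges(p,a,b,thr=6):
    g=np.diff(p); return [(round(i+.5-0.5*(g[i+1]-g[i-1])/(g[i+1]-2*g[i]+g[i-1]),2),round(g[i])) for i in range(a,b) if abs(g[i])>thr and abs(g[i])>=abs(g[i-1]) and abs(g[i])>abs(g[i+1])]
et=edges(p,228,314); print([(e,g,[ (z,round(float(pix2z("top",[(375.5,e)],z)[0,0]),4)) for z in(.065,.067,.092)]) for e,g in et])
es=edges(q,228,325); print([(e,g,[ (z,round(float(pix2z("side",[(e,300)],z)[0,0]),4)) for z in(.060,.065,.092)]) for e,g in es])
```

```text
top rows 255..315 [ 36.2  34.5  36.   37.5  33.8  37.5  36.   34.5  22.5  77.  166.  188.8 185.8 180.8 158.8 120.8 100.5 123.5 179.8 211.2 213.  210.  211.  211.
 209.8 209.8 207.8 208.  209.2 209.2 208.  209.8 207.8 208.8 209.  207.2 209.  209.  211.2 223.2 119.2  63.  199.5 216.2 210.  209.2 209.2 210.2
 210.  211.5 210.  211.5 213.  229.2 114.   19.    8.2  99.5 114.   67. ]
side cols 230..325 [173.6 177.9 178.1 177.9 177.4 177.  176.9 177.  177.3 177.3 177.4 177.3 173.7 153.9 103.1  89.1 144.3 171.7 176.2 176.2 176.1 176.  176.  176.6
 176.6 176.8 176.8 176.8 176.3 176.3 176.6 176.8 176.4 176.1 176.  175.9 175.7 174.9 174.2 173.6 173.3 170.1 156.1 129.4 108.4  96.7  95.9 124.9
 153.9 168.9 174.4 174.3 165.7 139.1  86.4  34.9  14.   12.2  12.6  12.4  12.2  12.3  12.7  12.1  12.3  12.6  12.6  12.1  12.6  12.7  11.9  12.4
  12.7  12.   12.3  12.3  12.2  11.9  12.3  11.6  12.   12.   12.2  12.1  12.2  12.2  12.1  12.3  13.2  31.8  77.6 119.7 137.3 145.  151.4]
[(np.float64(228.45), 6, [(0.065, 0.5398), (0.067, 0.5397), (0.092, 0.5377)]), (np.float64(235.13), -115, [(0.065, 0.5262), (
[... 519 characters left out ...]
oat64(311.57), 91, [(0.065, 0.3716), (0.067, 0.3717), (0.092, 0.3736)]), (np.float64(313.43), -47, [(0.065, 0.3678), (0.067, 0.368), (0.092, 0.3699)])]
[(np.float64(228.16), 61, [(0.06, 0.3759), (0.065, 0.3768), (0.092, 0.3816)]), (np.float64(243.46), -51, [(0.06, 0.4008), (0.065, 0.4015), (0.092, 0.4054)]), (np.float64(245.71), 55, [(0.06, 0.4044), (0.065, 0.4051), (0.092, 0.4089)]), (np.float64(272.69), -27, [(0.06, 0.4485), (0.065, 0.4488), (0.092, 0.4509)]), (np.float64(277.0), 29, [(0.06, 0.4555), (0.065, 0.4558), (0.092, 0.4576)]), (np.float64(283.96), -53, [(0.06, 0.4669), (0.065, 0.4671), (0.092, 0.4685)]), (np.float64(319.88), 46, [(0.06, 0.5257), (0.065, 0.5255), (0.092, 0.5246)])]
```

```bash
cat >> h.py <<'E'
A=np.array([.5752,-.2738])
E
python3 - <<'E'
from h import *
t=cv2.imread("pics/t2.png",0).astype(float)
P=[]
for r0,r1,lo,hi,z in((276,292,365,388,.065),(299,306,365,388,.065),(240,258,362,384,.071),(212,230,365,381,.065)):
    p=t[r0:r1].mean(0); g=np.diff(p)[lo:hi]; i=lo+g.argmax()+.5; j=lo+g.argmin()+.5
    w=np.clip(abs(g)-8,0,None); c=lo+.5+ (w*np.arange(len(g))).sum()/w.sum()
    m=pix2z("top",[((i+j)/2,(r0+r1-1)/2),(c,(r0+r1-1)/2)],z); print(i,j,c,m[:,:2].round(4).tolist())
R,p,s=now()
for y in(YAW,.03,.02):
    print(y,pose(.17,y,0)[1],pose(.092,y,0)[1])
print(p,s["clock"])
E
```

```text
371.5 378.5 373.4639987142398 [[0.428, -0.2801], [0.428, -0.277]]
372.5 379.5 373.36538461538464 [[0.3907, -0.2817], [0.3908, -0.2763]]
378.5 366.5 371.5064102564103 [[0.4987, -0.2751], [0.4987, -0.2731]]
377.5 374.5 372.5065068493151 [[0.5561, -0.2838], [0.5561, -0.2766]]
0.0426 [ 0.40535423 -0.28103981  0.        ] [ 0.48328347 -0.27771801  0.        ]
0.03 [ 0.40527649 -0.27889924  0.        ] [ 0.4832414  -0.27655959  0.        ]
0.02 [ 0.405234   -0.27719977  0.        ] [ 0.4832184  -0.27563988  0.        ]
[ 0.40240237 -0.03596923  0.16691112] 9.25
```

Run:
```python
from h import *
R,p,s=now()
R1,p1=pose(.090,YAW,.165,s=.0035,flip=-1); o,a,b=rows(R,p,R1,p1,8); print(np.array(o).tolist(),p1)
R2,p2=pose(.090,YAW,.047,s=.0035,flip=-1); o,a,b=rows(a,b,R2,p2,6); print(np.array(o).tolist(),p2)
```

```text
[[9.3, 30.1, 0.2, -0.0, 0.0, -0.0012], [9.3, 30.1, 0.3, -0.0, 0.0, -0.0012], [9.3, 30.1, 0.2, -0.0, 0.0, -0.0012], [9.3, 30.2, 0.2, -0.0, 0.0, -0.0012], [9.1, 30.1, 0.3, -0.0, 0.0, -0.0012], [9.2, 30.2, 0.2, -0.0, 0.0, -0.0012], [9.1, 30.1, 0.2, -0.0, 0.0, -0.0012], [9.1, 30.2, 0.3, -0.0, 0.0, -0.0012]] [ 0.4851326  -0.27413602  0.165     ]
[[0.0, 0.0, 19.7, -0.0, 0.0, 0.0001], [0.0, 0.0, 19.6, -0.0, 0.0, 0.0001], [0.0, 0.0, 19.7, -0.0, 0.0, 0.0001], [0.0, 0.0, 19.6, -0.0, 0.0, 0.0001], [0.0, 0.0, 19.7, -0.0, 0.0, 0.0001], [0.0, 0.0, 19.7, -0.0, 0.0, 0.0001]] [ 0.4851326  -0.27413602  0.047     ]
```

Emit:
{"method": "play_rows", "body": {"commands": [[9.3,30.1,0.2,0,0,-0.001],[9.3,30.1,0.2,0,0,-0.001],[9.3,30.1,0.2,0,0,-0.001],[9.2,30.2,0.2,0,0,-0.001],[9.2,30.1,0.2,0,0,-0.001],[9.2,30.2,0.2,0,0,-0.001],[9.1,30.1,0.2,0,0,-0.001],[9.1,30.2,0.2,0,0,-0.001]]}}

```text
clock: 10.05
tool_pos: [0.4853, -0.2754, 0.1651]
tcp_rot: [-3.141, -0.065, 0.0]
ft_force: [0.7, 0.6, -0.3]
gripper_width: 0.0867
grasp_force: 0.0
```

Emit:
{"method": "play_rows", "body": {"commands": [[0,0,0,0,0,0],[0,0,19.7,0,0,0],[0,0,19.7,0,0,0],[0,0,19.7,0,0,0],[0,0,19.7,0,0,0],[0,0,19.7,0,0,0],[0,0,19.7,0,0,0],[0,0,0,0,0,0]]}}

```text
clock: 10.85
tool_pos: [0.4832, -0.2726, 0.0447]
tcp_rot: [-3.138, -0.066, 0.006]
ft_force: [-0.6, 0.4, 1.3]
gripper_width: 0.087
grasp_force: 0.0
```

Run:
```python
from h import *
R,p,s=now(); n=np.array([np.sin(-YAW),np.cos(YAW)]); d=-np.array([np.cos(YAW),np.sin(YAW)])
print(p,"r,s",(p[:2]-A)@d,(p[:2]-A)@n,s["ft_force"].round(1),s["gripper_width"],s["clock"], (R.inv()*pose(.09,YAW,.047,flip=-1)[0]).as_rotvec())
```

```text
[ 0.4831891  -0.27259658  0.04466907] r,s 0.09187617098260484 0.005120806814037409 [-0.6  0.4  1.3] 0.08700098707595925 10.85 [-0.00278481  0.00393847 -0.00048066]
```

Emit:
{"method": "play_rows", "body": {"commands": [[0,0,0,0,0,0],[0,0,0,0,0,0],[-2,0,0,0,0,0],[-2,0,0,0,0,0],[-2,0,0,0,0,0],[0,0,0,0,0,0],[0,0,0,0,0,0]]}}

```text
clock: 11.55
tool_pos: [0.479, -0.2743, 0.0473]
tcp_rot: [3.141, 0.065, 0.0]
ft_force: [0.1, 0.6, 0.5]
gripper_width: 0.087
grasp_force: 0.1
```

Emit:
{"method": "play_rows", "body": {"commands": [[-1,0,0,0,0,0],[0,0,0,0,0,0]]}}

```text
clock: 11.75
tool_pos: [0.4787, -0.2741, 0.0473]
tcp_rot: [3.141, 0.067, 0.002]
ft_force: [3.2, -0.1, -0.2]
gripper_width: 0.0869
grasp_force: 1.9
```

Emit:
{"method": "play_rows", "body": {"commands": [[-1,0,0,0,0,0],[0,0,0,0,0,0]]}}

```text
clock: 11.95
tool_pos: [0.4775, -0.2741, 0.0473]
tcp_rot: [-3.141, -0.066, -0.001]
ft_force: [4.0, 0.2, -1.5]
gripper_width: 0.087
grasp_force: 2.3
```

Emit:
{"method": "play_rows", "body": {"commands": [[-1,0,0,0,0,0],[0,0,0,0,0,0]]}}

```text
clock: 12.15
tool_pos: [0.4762, -0.2742, 0.0473]
tcp_rot: [-3.141, -0.066, -0.0]
ft_force: [3.9, 1.6, 0.5]
gripper_width: 0.0873
grasp_force: 2.2
```

Emit:
{"method": "play_rows", "body": {"commands": [[-1,0,0,0,0,0],[0,0,0,0,0,0]]}}

```text
clock: 12.35
tool_pos: [0.4751, -0.2743, 0.0473]
tcp_rot: [-3.141, -0.066, -0.0]
ft_force: [4.1, 1.2, 0.9]
gripper_width: 0.0868
grasp_force: 2.1
```

Emit:
{"method": "play_rows", "body": {"commands": [[-1,0,0,0,0,0],[0,0,0,0,0,0]]}}

```text
clock: 12.55
tool_pos: [0.474, -0.2743, 0.0472]
tcp_rot: [-3.141, -0.066, 0.0]
ft_force: [3.8, 1.0, 0.6]
gripper_width: 0.0871
grasp_force: 2.1
```

Emit:
{"method": "play_rows", "body": {"commands": [[-6,0,0,0,0,0],[-6,0,0,0,0,0],[-6,0,0,0,0,0],[-6,0,0,0,0,0],[-6,0,0,0,0,0],[-6,0,0,0,0,0],[-5,0,0,0,0,0],[0,0,0,0,0,0]]}}

```text
clock: 13.35
tool_pos: [0.4327, -0.2763, 0.0472]
tcp_rot: [3.141, 0.065, -0.0]
ft_force: [3.8, 0.9, -0.9]
gripper_width: 0.0871
grasp_force: 2.3
```

Emit:
{"method": "play_rows", "body": {"commands": [[0,0,0,0,0,0],[0,0,0,0,0,0]]}}

```text
clock: 13.55
tool_pos: [0.4333, -0.2763, 0.0472]
tcp_rot: [3.141, 0.066, 0.0]
ft_force: [4.6, 0.6, 0.3]
gripper_width: 0.0873
grasp_force: 2.3
```

Run:
```python
from h import *
R,p,s=now(); n=np.array([np.sin(-YAW),np.cos(YAW)]); d=-np.array([np.cos(YAW),np.sin(YAW)])
print(p,"r,s",(p[:2]-A)@d,(p[:2]-A)@n,s["ft_force"].round(1),s["clock"])
t=save("top","t3"); s=save("side","s3")
a=t[220:330,310:440,::-1]; b=s[225:345,200:340,::-1]
a=cv2.resize(a,(400,338),interpolation=2); b=cv2.resize(b,(400,343),interpolation=2); c=np.zeros((345,800,3),np.uint8); c[:338,:400]=a; c[:343,400:]=b
cv2.imwrite("pics/c3.png",c)
```

```text
[ 0.43331119 -0.27626244  0.0472179 ] r,s 0.14186495399952917 0.003582431659153998 [4.6 0.6 0.3] 13.55
```

View pics/c3.png

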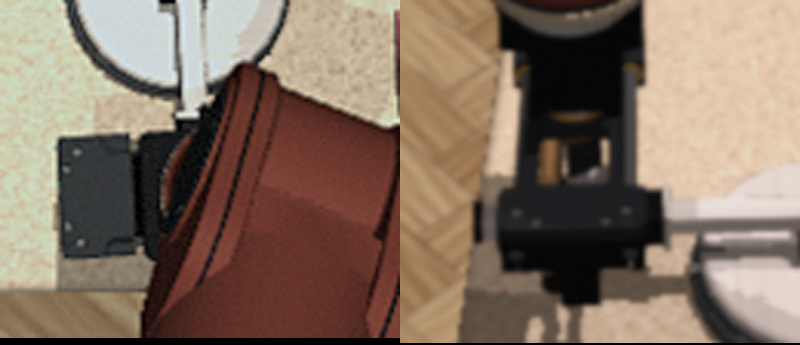

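The hand is astride the leg. The sleeve's rear edge still shows at side px about (292,300) and top px about (371,258), so the draw can be measured from it.

```bash
cat > m.py <<'E'
from h import *
def edges(p,a,b,thr=20):
    g=np.diff(p); return [(round(float(i+.5-0.5*(g[i+1]-g[i-1])/(g[i+1]-2*g[i]+g[i-1])),2),round(g[i])) for i in range(a,b) if abs(g[i])>thr and abs(g[i])>=abs(g[i-1]) and abs(g[i])>abs(g[i+1])]
def meas(tn,sn):
    t=cv2.imread(f"pics/{tn}.png",0).astype(float); s=cv2.imread(f"pics/{sn}.png",0).astype(float)
    for e,g in edges(s[296:305].mean(0),270,330): print("side",e,g,pix2z("side",[(e,300)],.06)[0,0].round(4))
    for e,g in edges(t[:,369:373].mean(1),228,265): print("top",e,g,pix2z("top",[(371,e)],.071)[0,0].round(4))
E
python3 -c "
from m import *
meas('t2','s2'); print(); meas('t3','s3')"
```

```text
side 272.69 -27 0.4485
side 277.0 29 0.4555
side 283.96 -53 0.4669
side 319.88 46 0.5257
top 232.36 -50 0.5314
top 235.28 -100 0.5255
top 264.56 128 0.4662

side 291.72 52 0.4796
top 255.71 28 0.4841
top 258.01 -100 0.4795
```

Emit:
{"method": "play_rows", "body": {"commands": [[-2,0,0,0,0,0],[-2,0,0,0,0,0],[0,0,0,0,0,0],[0,0,0,0,0,0],[0,0,0,0,0,0],[0,0,0,0,0,0]]}}

```text
clock: 14.25
tool_pos: [0.4293, -0.2763, 0.0472]
tcp_rot: [-3.141, -0.066, -0.0]
ft_force: [6.1, 1.8, 1.4]
gripper_width: 0.0871
grasp_force: 2.5
```

Run:
```python
from m import *
save("top","t4");save("side","s4"); meas('t4','s4'); R,p,s=now(); print(p,s["ft_force"].round(1))
```

```text
side 289.38 63 0.4757
top 257.63 36 0.4802
top 260.0 -101 0.4754
[ 0.42924604 -0.27623751  0.04720636] [5.2 1.6 0.8]
```

Emit:
{"method": "play_rows", "body": {"commands": [[0,-2,0,0,0,0],[0,-2,0,0,0,0],[0,-2,0,0,0,0],[0,-2,0,0,0,0],[0,0,0,0,0,0],[0,0,0,0,0,0],[0,0,0,0,0,0]], "jaw": 0.42}}

```text
clock: 15.05
tool_pos: [0.4289, -0.2688, 0.0473]
tcp_rot: [3.14, 0.065, 0.001]
ft_force: [6.0, -1.7, 0.5]
gripper_width: 0.0512
grasp_force: 2.7
```

Run:
```python
from m import *
save("top","t5");save("side","s5"); meas('t5','s5'); R,p,s=now(); print(p,s["ft_force"].round(1),s["gripper_width"],s["grasp_force"])
```

```text
side 289.4 61 0.4758
top 256.54 -86 0.4824
top 260.31 -34 0.4748
[ 0.42891166 -0.26881001  0.04722687] [ 5.9 -2.2  0.3] 0.05103426237766966 2.675087135285139
```

Emit:
{"method": "play_rows", "body": {"commands": [[0,1,0,0,0,0],[0,2.5,0,0,0,0],[0,3,0,0,0,0],[0,1.5,0,0,0,0],[0,0,0,0,0,0],[0,0,0,0,0,0],[0,0,0,0,0,0]], "jaw": 1}}

```text
clock: 15.85
tool_pos: [0.429, -0.2763, 0.0471]
tcp_rot: [3.141, 0.065, -0.0]
ft_force: [4.2, 1.2, 0.6]
gripper_width: 0.0305
grasp_force: 30.3
```

Run:
```python
from m import *
save("top","t6");save("side","s6"); meas('t6','s6'); R,p,s=now(); print(p,s["ft_force"].round(1),s["gripper_width"],s["grasp_force"],s["clock"])
```

```text
side 289.36 61 0.4757
top 260.08 -106 0.4753
top 264.68 22 0.466
[ 0.42901107 -0.27629269  0.04715239] [4.  0.3 0.3] 0.03061692487019461 30.336406314745545 15.95
```

```bash
python3 -c "
from plant import ticket
print(ticket.finish_job())"
```

```text
the job is handed in; nothing more can be done
None
```

I handed the job in with the bar in the front stop, the leg drawn out about 50 mm (the band measured 49.7 mm out, give or take 1), the lever pressed shut and the hand still gripping both. The hand hid the band at the end, and no verdict came back.

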